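# Put the shelf's shakers, dish and cup back on their own mats

### The arm

A 6-joint arm with a two-finger parallel gripper is mounted at the origin on the work surface. World frame = base frame: x ahead of the robot, y to its left, z up, the work surface at z = 0. Lengths are in m, angles in rad, forces in N, time in s.
With the tool pointing down it reaches from about 0.3 to 0.85 m from the base axis. Payload 4.2 kg.
Tool frame: the origin (TCP) lies at the very end of the fingers, on their centre line; the grasp point (between the pads) lies 19 mm behind it; z points along the fingers, y is the direction in which the jaws open and shut (so a half turn about z gives the same grasp; the last joint's range is limited). The gripper opens to 91 mm and grips with 3 to 60 N. Pads are 32 mm wide; open, the fingers measure 118 mm over their backs; the gripper's body (76 mm by 178 mm) begins 60 mm behind the grasp point.
Start: joints at [-1.188, 0.32, 1.565, -0, 1.257, -0.02], TCP at [0.225, -0.529, 0.214] pointing down, gripper open.
Joint ranges: [-3.11, 3.11], [-0.84, 2.01], [0.21, 2.61], [-1.34, 4.49], [0.05, 2.63], [-2.56, 2.56]. Speed limits (rad/s): [2.57, 2.57, 3.14, 3.14, 3.14, 3.14].

### API

Orientations are given as a unit quaternion [w, x, y, z].
In Python, from bench import manip gives the robot as it stands. The module is installed in compiled form; this text tells all that it offers.
- The arm moves only by the shell command python3 -m crank 'ROWS' [FORCE]. ROWS is text: rows parted by semicolons, each of 5 numbers parted by spaces: the shift along the tool's x, y, z in mm, then the turn about the tool's z in rad, then the closure, from 0 (fully open) to 1 (shut). In form: x y z twist hand; .... A call has 1 to 12 rows; each row is the pose to reach, as a shift and turn from the pose commanded when the call began, along the tool's axes at that moment; what a row does not reach only later rows make up. A row lasts 1/8 s, in which the tool goes at most 62.5 mm and 10.7 degrees, less where a joint would pass 70% of its speed; a pose out of reach is approached as far as the arm can. A call with a gripper value outside its range is refused whole. The fingers move at their own pace and stop on an object; FORCE is the grip in N (left out, the last holds). Time passes only in rows, so rows that repeat a pose let the fingers close. It gives the time, the measured TCP pose, the force and the opening at its end, in the units of the state.
- manip.sense(): the state, without advancing time (a new reading comes with each control period).
- manip.camera(name): name is "side" or "top" or "wrist"; returns (picture, depth): 400x640x3 uint8, blue, green, red; 400x640 float32, m along the optical axis (not along the pixel's ray), 0 where there is no reading.
- manip.calibration(name): a dict with "fov_y" (degrees; the focal length in pixels is half the picture's height over the tangent of half this angle, whatever the lens; pixels are square), "cx", "cy" (the principal point, pixels), "position" and "attitude" of the camera in the world. Camera axes: x right, y down, z forward; pixel columns grow to the right and rows downward; lengths in m; the calibration is good to about 2 mm. The wrist camera is an equidistant fisheye: a pixel r from the principal point sees the ray r / f radians off the axis. A picture is of the moment at which its call begins: read the wrist's pose just before it. calibration takes no time and is no camera call; for the wrist camera it gives the pose at the moment of the call.
- manip.hand_in(): hands the job in, once; it reports no verdict.
The state is a dict: "t": time; "joint_pos": joint angles; "qd": joint speeds; "effort": joint torques, N m; "position": TCP position; "ee_rot": TCP orientation; "contact_force": force on the tool from outside, world axes, zero at the start; "torque": the same for the moment, N m; "finger_gap": finger opening in m.
Only numpy, scipy, OpenCV 4.12 (cv2) and the standard library are available. Lean on these libraries where they do the work, as an engineer would, in place of code of your own. Each camera call takes 0.05 s, during which the arm holds its last target. There are 200 camera calls.

### The job

The two shakers, the soy dish and the toothpick cup are all on one another's mats: make a start by parking one of them on the empty cork mat, then move them about until each stands upright in the middle of the mat of its own colour (a shaker's colour is that of its cap). Set each down gently without dropping it or tipping it over, and leave the bottle opener where it lies.

Things in the scene. Friction and masses are not known exactly. Their poses are not given: they have to be found in the camera images.
- jar_yellow_mid (a point): Yellow shaker: empty glass shaker jar, a clear cylinder 46 mm across and 68 mm tall under a yellow twist cap 41 mm across and 22 mm tall (90 mm in all), about 0.12 kg, standing upright on one of the coloured mats; this point lies on its axis half-way up, 45 mm above its base, z up along the axis; round, so it may be gripped from any side
- jar_green_mid (a point): Green shaker: empty glass shaker jar, a clear cylinder 46 mm across and 68 mm tall under a green twist cap 41 mm across and 22 mm tall (90 mm in all), about 0.12 kg, standing upright on one of the coloured mats; this point lies on its axis half-way up, 45 mm above its base, z up along the axis; round, so it may be gripped from any side
- dish_red_mid (a point): Red soy dish: small deep open ceramic dish, 60 mm across at the rim, 58 mm near the foot, 30 mm tall, wall 5 mm, about 0.10 kg, standing upright on one of the coloured mats; this point lies on its axis half-way up, 15 mm above its base, z up; can be gripped across its outside
- cup_blue_mid (a point): Blue toothpick cup: open, empty ceramic cup, straight-sided, 50 mm across, 55 mm tall, wall 4 mm, about 0.12 kg, standing upright on one of the coloured mats; this point lies on its axis half-way up, 27.5 mm above its base, z up; can be gripped across its outside
- mat_yellow: Yellow round mat, a disc 90 mm across and 3 mm thick, fixed to the shelf; origin at the centre of its underside, z up; home of the yellow-capped shaker
- mat_green: Green round mat, a disc 90 mm across and 3 mm thick, fixed to the shelf; origin at the centre of its underside, z up; home of the green-capped shaker
- mat_red: Red round mat, a disc 90 mm across and 3 mm thick, fixed to the shelf; origin at the centre of its underside, z up; home of the soy dish
- mat_blue: Blue round mat, a disc 90 mm across and 3 mm thick, fixed to the shelf; origin at the centre of its underside, z up; home of the toothpick cup
- mat_cork: Cork-brown round mat, a disc 90 mm across and 3 mm thick, fixed to the shelf; origin at the centre of its underside, z up; empty at the start: the spare place
- opener_mid (a point): Stainless bottle opener lying flat and loose on the shelf, 117 mm long (along its x), 30 mm wide, 5 mm thick, to be left alone; this point lies near its middle, half-way through its thickness
Things that resemble listed ones, but are neither listed nor needed, are in the scene too. Leave any purple look-alike of the part that bears jar_yellow_mid alone.

How it is judged:
On the way:
1. one of the four things stands on the cork mat, let go (((horizontal distance between jar_yellow_mid and mat_cork below 0.03 m and z of jar_yellow_mid in the frame of mat_cork between 0.042 and 0.054 m and angle between jar_yellow_mid's own z axis and vertical below 0.15 rad and contact force between the fingers and jar_yellow below 0.1 N) or (horizontal distance between jar_green_mid and mat_cork below 0.03 m and z of jar_green_mid in the frame of mat_cork between 0.042 and 0.054 m and angle between jar_green_mid's own z axis and vertical below 0.15 rad and contact force between the fingers and jar_green below 0.1 N) or (horizontal distance between dish_red_mid and mat_cork below 0.03 m and z of dish_red_mid in the frame of mat_cork between 0.012 and 0.024 m and angle between dish_red_mid's own z axis and vertical below 0.15 rad and contact force between the fingers and dish_red below 0.1 N) or (horizontal distance between cup_blue_mid and mat_cork below 0.03 m and z of cup_blue_mid in the frame of mat_cork between 0.0245 and 0.0365 m and angle between cup_blue_mid's own z axis and vertical below 0.15 rad and contact force between the fingers and cup_blue below 0.1 N))), for 0.2 s.
At the end, for the whole second after the job is handed in: Yellow-capped shaker on the yellow mat, green-capped shaker on the green mat, red soy dish on the red mat, blue cup on the blue mat: each upright (within 0.15 rad), resting on the mat with its axis within 15 mm of the mat's centre, let go and at rest; the bottle opener within 15 mm of where it lay (horizontal distance between jar_yellow_mid and mat_yellow below 0.015 m and z of jar_yellow_mid in the frame of mat_yellow between 0.042 and 0.054 m and angle between each of jar_yellow_mid, jar_green_mid, dish_red_mid, cup_blue_mid's own z axis and vertical below 0.15 rad and contact force between the fingers and jar_yellow below 0.1 N and linear speed of each of jar_yellow, jar_green, dish_red, cup_blue below 0.02 m/s and angular speed of each of jar_yellow, jar_green, dish_red, cup_blue below 0.2 rad/s and horizontal distance between jar_green_mid and mat_green below 0.015 m and z of jar_green_mid in the frame of mat_green between 0.042 and 0.054 m and contact force between the fingers and jar_green below 0.1 N and horizontal distance between dish_red_mid and mat_red below 0.015 m and z of dish_red_mid in the frame of mat_red between 0.012 and 0.024 m and contact force between the fingers and dish_red below 0.1 N and horizontal distance between cup_blue_mid and mat_blue below 0.015 m and z of cup_blue_mid in the frame of mat_blue between 0.0245 and 0.0365 m and contact force between the fingers and cup_blue below 0.1 N and distance of opener_mid from where it was at the start of the episode below 0.015 m); the robot touches nothing.
It fails at once if a shaker, the dish or the cup is tipped over (by more than 0.6 rad) (angle between any of jar_yellow_mid, jar_green_mid, dish_red_mid, cup_blue_mid's own z axis and vertical above 0.6 rad).
It fails at once if a shaker, the dish or the cup is dropped or flung (faster than 0.6 m/s while not held) ((linear speed of jar_yellow above 0.6 m/s and contact force between the fingers and jar_yellow below 0.1 N) or (linear speed of jar_green above 0.6 m/s and contact force between the fingers and jar_green below 0.1 N) or (linear speed of dish_red above 0.6 m/s and contact force between the fingers and dish_red below 0.1 N) or (linear speed of cup_blue above 0.6 m/s and contact force between the fingers and cup_blue below 0.1 N)).
It fails at once if the bottle opener is disturbed (moved by more than 15 mm) (distance of opener_mid from where it was at the start of the episode above 0.015 m).
It also fails if it takes over 144 s, if anything falls off the work surface, if the arm or the gripper's body presses on something with over 40 N, if the wrist force passes 120 N, or if a joint passes its speed limit or range.

## Working session

There is one attempt and no reset: what is moved stays moved. The work goes in short steps, Python scripts to look and compute and a shell command to move; the robot and the scene stay as the last step left them, time stands still between calls to the robot, and variables do not carry over. Pictures are saved under pics/ and viewed, about 12 in all and at most 16, crops included, and the job is handed in when it is done.

```bash
mkdir -p pics; python3 - <<'E'
from bench import manip
import cv2
print(manip.sense())
for n in("top","side"):
    p,d=manip.camera(n); cv2.imwrite(f"pics/{n}0.png",p); print(n,manip.calibration(n))
    import numpy as np; np.save(f"{n}0.npy",d)
E
```

```text
{'t': 0.0, 'joint_pos': array([-1.18799523e+00,  3.20312864e-01,  1.56565585e+00, -3.82563331e-05,
        1.25739441e+00, -1.99895626e-02]), 'qd': array([-0.00089753,  0.00244143,  0.00113173,  0.00216462, -0.00142454,
        0.00099433]), 'effort': array([ 5.05025000e-04, -4.12458837e+01, -2.31973225e+01,  7.25919474e-02,
        4.55339835e-02, -1.12858261e-04]), 'position': array([ 0.22520274, -0.52852613,  0.21311724]), 'ee_rot': array([-8.67427623e-04,  9.79786848e-01,  2.00042369e-01, -1.77600189e-04]), 'contact_force': array([ 0.46645447, -0.19622552, -0.237201  ]), 'torque': array([0.01993839, 0.01681759, 0.00633339]), 'finger_gap': 0.0910345730830653}
top {'fov_y': 49.90454608317896, 'cx': 317.78366465388086, 'cy': 196.64675364425315, 'position': array([ 0.41875721, -0.00877995,  0.83454547]), 'attitude': array([-0.02803164,  0.71468421, -0.69837979,  0.02657769])}
side {'fov_y': 52.13563722415075, 'cx': 325.6627806578927, 'cy': 193.82880779661613, 'position': array([ 0.23822747, -0.50918698,  0.5115767 ]), 'attitude': array([-0.43539024,  0.86503941, -0.22460524,  0.10814179])}
```

View pics/top0.png

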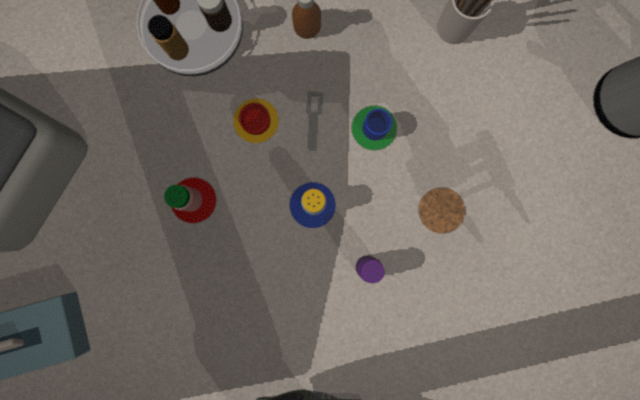

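View pics/side0.png

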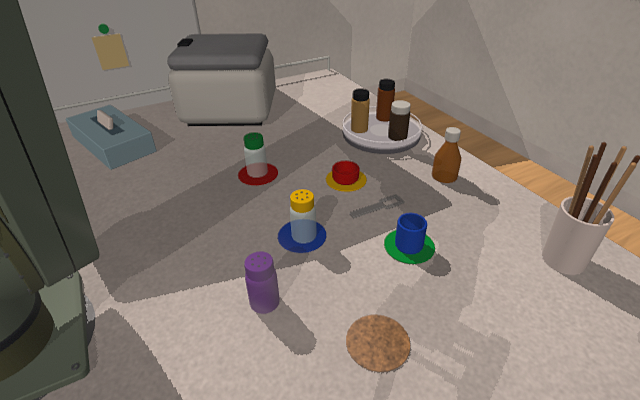

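```bash
cat > h.py <<'E'
import numpy as np, cv2
from scipy.spatial.transform import Rotation as R
from bench import manip
def rot(q): return R.from_quat([q[1],q[2],q[3],q[0]]).as_matrix()
def pts(cal,uv,z):
    f=200/np.tan(np.radians(cal["fov_y"])/2); uv=np.asarray(uv,float).reshape(-1,2)
    r=np.c_[(uv[:,0]-cal["cx"])/f,(uv[:,1]-cal["cy"])/f,np.ones(len(uv))]@rot(cal["attitude"]).T
    p=cal["position"]; return p+r*((z-p[2])/r[:,2])[:,None]
def dpts(cal,uv,d):
    f=200/np.tan(np.radians(cal["fov_y"])/2)
    r=np.c_[(uv[:,0]-cal["cx"])/f,(uv[:,1]-cal["cy"])/f,np.ones(len(uv))]
    return cal["position"]+(r*d[:,None])@rot(cal["attitude"]).T
H={"yellow":[(18,130,60),(33,255,255)],"green":[(50,110,30),(85,255,255)],"blue":[(105,130,30),(125,255,255)],
 "red":[(0,150,40),(4,255,255)],"purple":[(126,60,30),(150,255,255)],"cork":[(6,60,50),(17,190,255)]}
TOP={"yellow":.093,"green":.093,"red":.033,"blue":.058,"purple":.09}
def mec(P):
    c,r=cv2.minEnclosingCircle((P[:,:2]*1000).astype(np.float32)); return np.round(c,1),round(r,1)
def measure(name,p,d):
    cal=manip.calibration(name); hsv=cv2.cvtColor(p,cv2.COLOR_BGR2HSV)
    for k,(a,b) in H.items():
        m=cv2.inRange(hsv,a,b)
        if k=="red": m|=cv2.inRange(hsv,(174,150,40),(180,255,255))
        m=cv2.morphologyEx(m,cv2.MORPH_OPEN,np.ones((2,2)))
        v,u=np.nonzero(m); uv=np.c_[u,v]; D=d[v,u]; ok=D>0; uv=uv[ok]; P=dpts(cal,uv,D[ok])
        work=(P[:,0]>.25)&(P[:,0]<.75)&(abs(P[:,1])<.42)&(P[:,2]<.11)
        uv=uv[work];P=P[work]
        low=P[:,2]<.008 
        if low.sum()>60: print(name,k,"mat c,r mm",*mec(pts(cal,uv[low],.003)),"n",low.sum(),"px",uv[low].mean(0).round())
        if k in TOP:
            t=abs(P[:,2]-TOP[k])<.006
            if t.sum()>20: print(name,k,"top c,r mm",*mec(pts(cal,uv[t],TOP[k])),"n",t.sum(),"z",np.median(P[t,2]).round(4),"px",uv[t].mean(0).round())
def look(*names,tag=None):
    for n in names:
        p,d=manip.camera(n); measure(n,p,d)
        if tag: cv2.imwrite(f"pics/{n}{tag}.png",p)
E
python3 - <<'E'
from h import *
for n in("top","side"): measure(n,cv2.imread(f"pics/{n}0.png"),np.load(f"{n}0.npy"))
for uv in [(315,97),(312,147),(371,268)]: print(pts(manip.calibration("top"),uv,.003).round(3))
E
```

```text
top yellow mat c,r mm [629.1 117.5] 44.4 n 697 px [259. 125.]
top yellow top c,r mm [599.5 132.2] 203.4 n 390 z 0.0928 px [312. 199.]
top green mat c,r mm [544.2  59.4] 233.3 n 696 px [372. 133.]
top green top c,r mm [471.2 238.1] 19.6 n 373 z 0.0927 px [176. 196.]
top blue mat c,r mm [536.5 -61. ] 137.2 n 1004 px [317. 202.]
top blue top c,r mm [ 618.3 -114.2] 24.8 n 143 z 0.0574 px [380. 124.]
top red mat c,r mm [544.6 187.3] 131.7 n 1012 px [206. 193.]
top red top c,r mm [570.5 165.6] 101.8 n 160 z 0.0323 px [257. 122.]
top purple top c,r mm [ 351.2 -102.2] 20.3 n 440 z 0.09 px [372. 271.]
top cork mat c,r mm [ 461.  -248.1] 45.2 n 1689 px [442. 211.]
side yellow mat c,r mm [599.5  95.5] 76.2 n 375 px [347. 185.]
side yellow top c,r mm [465.   -3.7] 22.5 n 288 z 0.0934 px [302. 198.]
side green mat c,r mm [580.3 110.4] 275.9 n 725 px [409. 251.]
side green top c,r mm [468.7 230.1] 20.8 n 133 z 0.093 px [253. 139.]
side blue mat c,r mm [556.1 -35.2] 140.4 n 762 px [313. 241.]
side blue top c,r mm [ 615.7 -120.1] 26.8 n 211 z 0.0569 px [413. 225.]
side red mat c,r mm [555.4 196.9] 135.4 n 458 px [267. 178.]
side red top c,r mm [623.7 110.7] 30.5 n 166 z 0.0315 px [346. 170.]
side purple mat c,r mm [365.7 -76.7] 56.0 n 86 px [267. 308.]
side purple top c,r mm [ 347.3 -108. ] 21.7 n 465 z 0.0905 px [259. 263.]
side cork mat c,r mm [ 460.8 -249.6] 45.3 n 2895 px [379. 344.]
[[0.68  0.004 0.003]]
[[0.58  0.007 0.003]]
[[ 0.348 -0.111  0.003]]
```

```bash
python3 - <<'E'
s=open('h.py').read()
s=s.replace('''def measure(''','''def big(uv,sel):
    m=np.zeros((400,640),np.uint8); m[uv[sel,1],uv[sel,0]]=1
    m=cv2.morphologyEx(m,cv2.MORPH_OPEN,np.ones((3,3))); mm=cv2.dilate(m,np.ones((5,5)))
    n,l,st,_=cv2.connectedComponentsWithStats(mm)
    if n<2: return np.zeros(len(uv),bool)
    i=1+np.argmax([ (m*(l==j)).sum() for j in range(1,n)]); m=m*(l==i)
    return m[uv[:,1],uv[:,0]]>0
def measure(''').replace('low=P[:,2]<.008','low=big(uv,P[:,2]<.008)').replace('t=abs(P[:,2]-TOP[k])<.006','t=big(uv,abs(P[:,2]-TOP[k])<.005)')
open('h.py','w').write(s)
E
python3 - <<'E'
from h import *
for n in("top","side"): measure(n,cv2.imread(f"pics/{n}0.png"),np.load(f"{n}0.npy"))
E
```

```text
top yellow mat c,r mm [629.1 117.6] 44.4 n 647 px [260. 126.]
top yellow top c,r mm [ 4.685e+02 -2.000e-01] 19.7 n 386 z 0.0928 px [314. 201.]
top green mat c,r mm [ 619.8 -115.2] 43.2 n 670 px [371. 134.]
top green top c,r mm [471.1 238.3] 19.4 n 360 z 0.0928 px [176. 196.]
top blue mat c,r mm [465.6   2.1] 42.8 n 932 px [313. 208.]
top red mat c,r mm [469.4 233.7] 43.8 n 873 px [200. 202.]
top red top c,r mm [616.3 108.1] 24.3 n 70 z 0.0323 px [261. 126.]
top purple top c,r mm [ 351.2 -102.2] 20.3 n 438 z 0.09 px [372. 271.]
top cork mat c,r mm [ 461.1 -248. ] 45.1 n 1682 px [442. 211.]
side yellow mat c,r mm [627.8 112.5] 44.8 n 362 px [347. 184.]
side yellow top c,r mm [466.8  -4.5] 21.8 n 268 z 0.0934 px [302. 197.]
side green mat c,r mm [ 619.4 -118.4] 44.5 n 704 px [411. 252.]
side green top c,r mm [468.4 232.1] 19.7 n 115 z 0.0931 px [253. 138.]
side blue mat c,r mm [464.8  -1.7] 44.1 n 682 px [302. 241.]
side blue top c,r mm [ 616.2 -119.8] 25.8 n 120 z 0.0576 px [416. 228.]
side red mat c,r mm [469.2 227.9] 44.6 n 414 px [259. 177.]
side red top c,r mm [620.3 101. ] 25.6 n 80 z 0.0324 px [346. 174.]
side purple top c,r mm [ 348.1 -108.4] 21.3 n 453 z 0.0906 px [259. 263.]
side cork mat c,r mm [ 460.8 -249.7] 45.3 n 2892 px [379. 344.]
```

```bash
cat > g.py <<'E'
import sys,math
from h import *
s=manip.sense(); M=rot(s["ee_rot"]); 
x,y,z=map(float,sys.argv[1:4]); d=M.T@(np.array([x,y,z])-s["position"]*1000)
print("t",round(s["t"],2),"pos",(s["position"]*1000).round(1),"shift",d.round(1),"twist",round(math.atan2(M[1,0],M[0,0]),3),"gap",round(s["finger_gap"]*1000,1),"F",s["contact_force"].round(1),"q6",s["joint_pos"][5].round(2))
E
python3 -m crank '20 -20 0 .05 0;80 -70 0 .2 0;429 -388 0 .404 0;429 -388 0 .404 0;429 -388 0 .404 0;429 -388 0 .404 0;429 -388 0 .404 0;429 -388 0 .404 0;429 -388 0 .404 0;429 -388 0 .404 0;429 -388 0 .404 0;429 -388 0 .404 0' 12; python3 g.py 468 -2 33
```

```text
t: 1.6
position: [0.4674, -0.0042, 0.2135]
ee_rot: [0.0, 1.0, -0.0, -0.001]
contact_force: [-0.6, -0.5, 0.2]
finger_gap: 0.091
t 1.6 pos [467.4  -4.2 213.5] shift [  0.8  -2.3 180.5] twist -0.001 gap 91.0 F [-0.6 -0.5  0.2] q6 1.54
```

```bash
python3 -m crank '1 -2 40 0 0;1 -2 80 0 0;1 -2 115 0 0;1 -2 145 0 0;1 -2 165 0 0;1 -2 176 0 0;1 -2 180 0 0;1 -2 180 0 0;1 -2 180 0 .3' 12;  python3 -m crank '0 0 0 0 .4;0 0 0 0 .5;0 0 0 0 .6;0 0 0 0 .8;0 0 0 0 1;0 0 0 0 1;0 0 0 0 1;0 0 0 0 1' 12;python3 g.py 468 -2 33
```

```text
t: 2.72
position: [0.4695, -0.002, 0.0346]
ee_rot: [0.0, 1.0, -0.001, 0.001]
contact_force: [0.1, 0.6, 0.6]
finger_gap: 0.084
t: 3.72
position: [0.469, -0.0018, 0.034]
ee_rot: [-0.0, 1.0, -0.001, 0.0]
contact_force: [-0.1, 3.0, 2.1]
finger_gap: 0.0451
t 3.73 pos [469.   -1.8  34. ] shift [-1.   0.2  1. ] twist -0.001 gap 45.1 F [-0.1  3.   2.1] q6 1.54
```

```bash
python3 -c "
from h import *
look('side',tag='1')"
```

```text
side yellow mat c,r mm [641.8  97. ] 37.4 n 172 px [359. 184.]
side green mat c,r mm [ 619.5 -118.6] 44.4 n 717 px [410. 252.]
side green top c,r mm [468.5 231.6] 19.7 n 117 z 0.0931 px [253. 138.]
side blue mat c,r mm [464.8  -1.7] 44.1 n 634 px [300. 241.]
side blue top c,r mm [ 616.3 -119.5] 26.0 n 129 z 0.0575 px [414. 227.]
side red mat c,r mm [463.7 226.4] 43.4 n 290 px [254. 179.]
side red top c,r mm [624.6 107.6] 29.2 n 67 z 0.0325 px [346. 173.]
side purple mat c,r mm [ 345.4 -120.7] 14.8 n 62 px [268. 310.]
side purple top c,r mm [ 347.8 -107.8] 21.1 n 450 z 0.0906 px [259. 263.]
side cork mat c,r mm [ 460.8 -249.9] 45.2 n 2880 px [379. 344.]
```

View pics/side1.png

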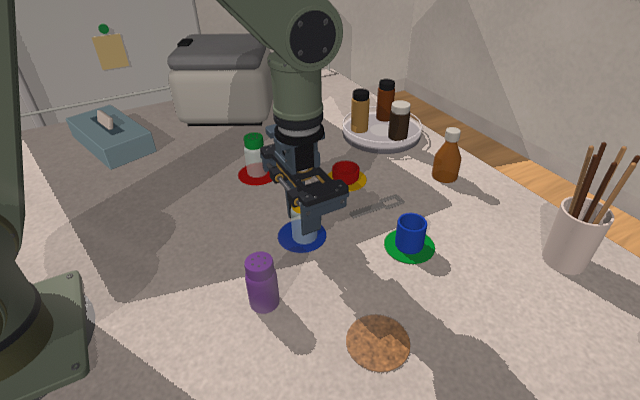

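```bash
python3 -m crank '0 0 -10 0 1;0 0 -30 0 1;0 0 -60 0 1;0 0 -95 0 1;0 0 -120 0 1;-1 20 -125 0 1;-2 50 -125 0 1;-3 85 -125 0 1;-4 120 -125 0 1;-5 160 -125 0 1;-7 200 -125 0 1;-8 230 -125 0 1' 12; python3 -m crank '0 13 0 0 1;0 17 0 0 1;0 17 30 0 1;0 17 60 0 1;0 17 85 0 1;0 17 105 0 1;0 17 115 0 1;0 17 121 0 1;0 17 124 0 1;0 17 124 0 1' ; python3 g.py 461 -249 34;python3 -c "
from h import *
look('side','top',tag='2')"
```

```text
t: 5.28
position: [0.46, -0.2338, 0.1592]
ee_rot: [0.0, 1.0, -0.001, -0.0]
contact_force: [0.4, 0.3, -1.6]
finger_gap: 0.045
t: 6.52
position: [0.4609, -0.2489, 0.0353]
ee_rot: [0.0, 1.0, -0.001, 0.0]
contact_force: [0.8, -1.4, -2.5]
finger_gap: 0.0456
t 6.53 pos [ 460.9 -248.9   35.3] shift [0.1 0.1 1.3] twist -0.001 gap 45.6 F [ 0.8 -1.4 -2.5] q6 1.05
side yellow mat c,r mm [618.8 109.8] 43.8 n 276 px [343. 186.]
side yellow top c,r mm [ 457.  -235.9] 4.0 n 26 z 0.095 px [375. 294.]
side green mat c,r mm [ 633.1 -138.1] 35.7 n 304 px [426. 252.]
side green top c,r mm [468.4 231.9] 19.7 n 111 z 0.0932 px [254. 138.]
side blue mat c,r mm [465.2  -1.3] 44.3 n 1204 px [302. 237.]
side red mat c,r mm [469.2 228. ] 44.6 n 419 px [259. 177.]
side red top c,r mm [612.6  98.9] 19.6 n 54 z 0.0327 px [344. 174.]
side purple mat c,r mm [ 348.4 -121.3] 15.8 n 64 px [269. 310.]
side purple top c,r mm [ 347.6 -107.4] 21.1 n 443 z 0.0905 px [259. 263.]
side cork mat c,r mm [ 460.2 -249.9] 44.8 n 1270 px [372. 354.]
top yellow mat c,r mm [629.3 117.7] 44.2 n 643 px [260. 126.]
top green mat c,r mm [ 620.  -115.1] 43.0 n 625 px [370. 134.]
top green top c,r mm [471.3 238.4] 19.4 n 356 z 0.0929 px [176. 197.]
top blue mat c,r mm [465.4   2.3] 43.0 n 1525 px [313. 206.]
top blue top c,r mm [ 623.1 -134.9] 7.9 n 27 z 0.0568 px [390. 120.]
top red mat c,r mm [469.6 233.7] 43.7 n 884 px [200. 202.]
top red top c,r mm [616.3 108.1] 24.3 n 86 z 0.0323 px [261. 126.]
top purple top c,r mm [ 351.  -102.3] 20.2 n 435 z 0.09 px [372. 271.]
top cork mat c,r mm [ 422.1 -244.4] 18.6 n 78 px [441. 231.]
```

View pics/side2.png

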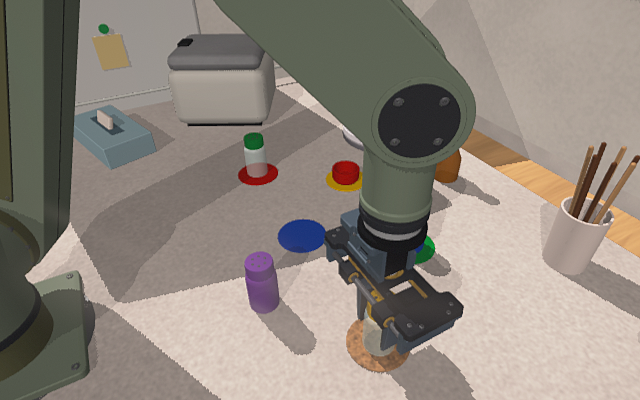

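```bash
python3 -m crank '0 0 1 0 1;0 0 1 0 .5;0 0 1 0 .45;0 0 1 0 .4;0 0 1 0 .3;0 0 1 0 .1;0 0 1 0 0;0 0 1 0 0;0 0 -30 0 0;0 0 -70 0 0;0 0 -110 0 0;0 0 -130 0 0' ; python3 g.py 617 -118 165
```

```text
t: 8.12
position: [0.4615, -0.2493, 0.1674]
ee_rot: [0.001, 1.0, -0.001, 0.002]
contact_force: [-0.8, 0.3, -0.6]
finger_gap: 0.091
t 8.12 pos [ 461.5 -249.3  167.4] shift [ 155.3 -131.5    2.6] twist -0.001 gap 91.0 F [-0.8  0.3 -0.6] q6 1.05
```

```bash
python3 -m crank '20 -15 0 0 0;60 -50 0 0 0;110 -90 0 0 0;145 -122 0 0 0;155 -131 0 0 0;155 -131 0 0 0;155 -131 0 0 0'; python3 g.py 617 -118 15;python3 -c "
from h import *
look('side','top',tag='3')"
```

```text
t: 9.0
position: [0.6147, -0.119, 0.1649]
ee_rot: [0.0, 1.0, -0.001, -0.0]
contact_force: [-0.4, -0.1, -0.7]
finger_gap: 0.0914
t 9.0 pos [ 614.7 -119.   164.9] shift [  2.4  -1.1 149.9] twist -0.002 gap 91.4 F [-0.4 -0.1 -0.7] q6 1.36
side yellow mat c,r mm [627.8 112.5] 44.8 n 362 px [347. 184.]
side yellow top c,r mm [ 458.3 -251.9] 20.9 n 610 z 0.0936 px [383. 303.]
side green mat c,r mm [ 619.4 -118.4] 44.5 n 706 px [411. 252.]
side green top c,r mm [468.5 231.7] 19.7 n 115 z 0.0932 px [253. 138.]
side blue mat c,r mm [465.2  -1.3] 44.3 n 1230 px [303. 237.]
side blue top c,r mm [ 616.1 -122.2] 26.3 n 133 z 0.0575 px [414. 228.]
side red mat c,r mm [469.2 227.9] 44.6 n 422 px [259. 177.]
side red top c,r mm [620.3 101. ] 25.6 n 80 z 0.0324 px [347. 174.]
side purple top c,r mm [ 347.9 -108. ] 21.2 n 451 z 0.0905 px [259. 263.]
side cork mat c,r mm [ 460.8 -250.2] 45.2 n 1603 px [378. 351.]
top yellow mat c,r mm [629.2 117.7] 44.2 n 632 px [260. 126.]
top green top c,r mm [471.1 238.3] 19.4 n 360 z 0.0929 px [176. 196.]
top blue mat c,r mm [465.6   2.2] 43.1 n 1537 px [313. 206.]
top red mat c,r mm [469.5 233.9] 43.7 n 895 px [200. 202.]
top red top c,r mm [616.3 108.1] 24.3 n 79 z 0.0322 px [261. 127.]
```

View pics/side3.png

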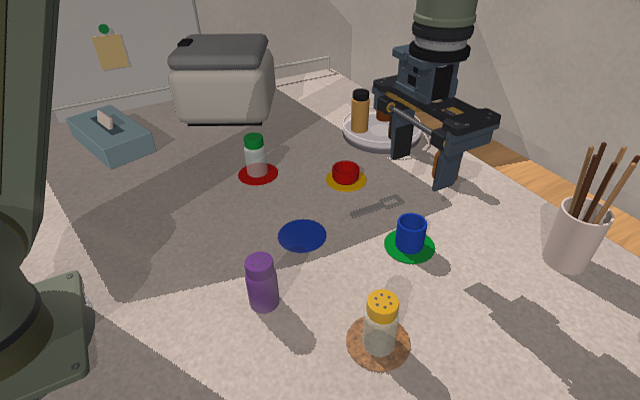

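The yellow jar stands free on the cork mat (cap at px 383,303), and the gripper hovers over the blue cup (414,228). I'll grip the cup next.

```bash
python3 -m crank '2 -1 40 0 0;2 -1 80 0 0;2 -1 110 0 0;2 -1 130 0 0;2 -1 142 0 0;2 -1 148 0 0;2 -1 149 0 0;2 -1 149 0 .2;2 -1 149 0 .4';  python3 -m crank '0 0 0 0 .45;0 0 0 0 .5;0 0 0 0 .8;0 0 0 0 1;0 0 0 0 1;0 0 0 0 1;0 0 0 0 1' 12;python3 g.py 465.5 -0 15
```

```text
t: 10.22
position: [0.6183, -0.1171, 0.0167]
ee_rot: [0.0, 1.0, -0.001, 0.001]
contact_force: [-0.5, -0.4, -0.5]
finger_gap: 0.074
t: 11.1
position: [0.6179, -0.1168, 0.0161]
ee_rot: [-0.0, 1.0, -0.001, 0.0]
contact_force: [-0.2, 2.8, 3.9]
finger_gap: 0.0507
t 11.1 pos [ 617.9 -116.8   16.1] shift [-152.5 -116.6    1.1] twist -0.001 gap 50.7 F [-0.2  2.8  3.9] q6 1.37
```

```bash
python3 -m crank '0 0 -10 0 1;0 0 -30 0 1;0 0 -60 0 1;0 0 -90 0 1;0 0 -100 0 1;-15 -11 -100 0 1;-40 -31 -100 0 1;-72 -55 -100 0 1;-104 -80 -100 0 1;-130 -100 -100 0 1;-147 -112 -100 0 1;-152 -117 -100 0 1'; python3 -m crank '0 0 0 0 1;0 0 0 0 1;0 0 30 0 1;0 0 60 0 1;0 0 80 0 1;0 0 92 0 1;0 0 98 0 1;0 0 99 0 1;0 0 99 0 1' ; python3 g.py 465.5 0 16
```

```text
t: 12.6
position: [0.4652, 0.0004, 0.1157]
ee_rot: [0.0, 1.0, -0.0, -0.0]
contact_force: [0.3, -0.0, -1.6]
finger_gap: 0.0502
t: 13.72
position: [0.4666, 0.0001, 0.0175]
ee_rot: [0.0, 1.0, -0.001, 0.001]
contact_force: [0.3, -0.3, -0.7]
finger_gap: 0.0506
t 13.72 pos [4.666e+02 1.000e-01 1.750e+01] shift [-1.1  0.1  1.5] twist -0.001 gap 50.6 F [ 0.3 -0.3 -0.7] q6 1.55
```

Release, then go to the green shaker (470, 235).

```bash
python3 -m crank '0 0 1 0 1;0 0 1 0 .5;0 0 1 0 .42;0 0 1 0 .36;0 0 1 0 .25;0 0 1 0 .1;0 0 1 0 0;0 0 1 0 0;0 0 -30 0 0;0 0 -70 0 0;0 0 -110 0 0;0 0 -150 0 0';python3 -m crank '0 -20 0 0 0;1 -60 0 0 0;2 -120 0 0 0;3 -180 0 0 0;3 -220 0 0 0;3 -235 0 0 0;3 -235 0 0 0;3 -235 0 0 0'; python3 g.py 470 235 34; python3 -c "
from h import *
look('side','top',tag='4')"
```

```text
t: 15.22
position: [0.4657, 0.0001, 0.1682]
ee_rot: [0.0, 1.0, -0.001, 0.0]
contact_force: [-0.1, 0.3, -0.6]
finger_gap: 0.0913
t: 16.23
position: [0.4692, 0.2337, 0.1669]
ee_rot: [0.0, 1.0, -0.001, -0.0]
contact_force: [0.3, -0.1, 0.4]
finger_gap: 0.0916
t 16.23 pos [469.2 233.7 166.9] shift [  0.9  -1.4 132.9] twist -0.002 gap 91.6 F [ 0.3 -0.1  0.4] q6 2.01
side yellow mat c,r mm [627.8 112.5] 44.8 n 360 px [347. 184.]
side yellow top c,r mm [ 458.5 -252.3] 21.0 n 592 z 0.0935 px [383. 303.]
side green mat c,r mm [ 619.4 -118.4] 44.5 n 1375 px [410. 247.]
side green top c,r mm [468.3 232.1] 19.8 n 120 z 0.0936 px [253. 138.]
side blue mat c,r mm [465.1  -1.6] 43.9 n 691 px [303. 241.]
side blue top c,r mm [465.6  -6.1] 25.1 n 114 z 0.0577 px [305. 218.]
side red mat c,r mm [469.2 227.9] 44.6 n 420 px [259. 177.]
side red top c,r mm [625.7 109.4] 29.8 n 85 z 0.0325 px [349. 172.]
side purple top c,r mm [ 348.1 -107.9] 21.0 n 448 z 0.0905 px [259. 263.]
side cork mat c,r mm [ 460.8 -249.9] 45.2 n 1591 px [378. 351.]
top yellow mat c,r mm [629.1 117.7] 44.3 n 644 px [260. 126.]
top yellow top c,r mm [ 461.2 -247.3] 20.7 n 401 z 0.0933 px [457. 209.]
top green mat c,r mm [ 619.9 -115.6] 43.4 n 1487 px [375. 128.]
top green top c,r mm [474.8 251.1] 11.5 n 67 z 0.0929 px [169. 194.]
top blue mat c,r mm [465.4   2.3] 43.0 n 936 px [313. 208.]
top red mat c,r mm [468.7 232.4] 43.2 n 550 px [205. 205.]
top red top c,r mm [616.3 108.1] 24.3 n 81 z 0.0328 px [261. 126.]
top purple top c,r mm [ 351.2 -102.2] 20.3 n 442 z 0.0899 px [372. 271.]
top cork mat c,r mm [ 461.2 -247.8] 45.1 n 925 px [437. 212.]
```

View pics/side4.png

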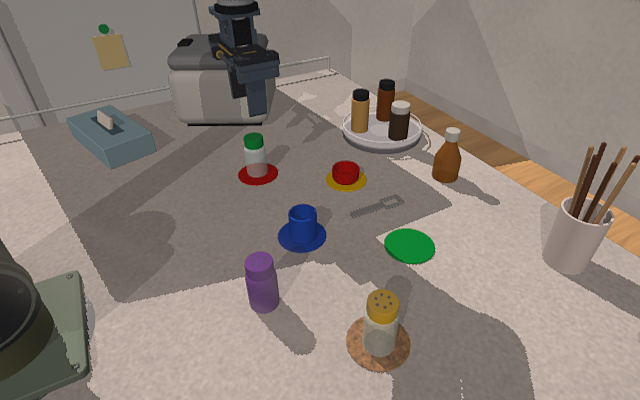

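The cup stands on the blue mat (px 303,225) and the hand is over the green shaker (253,150). I'll grip it.

```bash
python3 -m crank '1 -1 40 0 0;1 -1 75 0 0;1 -1 100 0 0;1 -1 118 0 0;1 -1 127 0 0;1 -1 132 0 0;1 -1 132 0 0;1 -1 132 0 .2;1 -1 132 0 .4';  python3 -m crank '0 0 0 0 .45;0 0 0 0 .5;0 0 0 0 .8;0 0 0 0 1;0 0 0 0 1;0 0 0 0 1;0 0 0 0 1' 12;python3 g.py 620 -117 34
```

```text
t: 17.45
position: [0.4706, 0.2363, 0.0354]
ee_rot: [-0.0, 1.0, -0.001, 0.001]
contact_force: [0.4, -0.2, -0.3]
finger_gap: 0.0741
t: 18.32
position: [0.4706, 0.2364, 0.0351]
ee_rot: [-0.0, 1.0, -0.001, 0.0]
contact_force: [0.8, 3.1, 2.4]
finger_gap: 0.0454
t 18.32 pos [470.6 236.4  35.1] shift [149.9 353.2   1.1] twist -0.001 gap 45.4 F [0.8 3.1 2.4] q6 2.02
```

```bash
python3 -m crank '0 0 -10 0 1;0 0 -30 0 1;0 0 -60 0 1;0 0 -95 0 1;0 0 -120 0 1;5 12 -125 0 1;17 40 -125 0 1;34 80 -125 0 1;52 123 -125 0 1;70 165 -125 0 1;88 208 -125 0 1;106 250 -125 0 1' ; python3 -m crank '17 41 0 0 1;32 76 0 0 1;41 97 0 0 1;44 103 0 0 1;44 103 0 0 1;44 103 30 0 1;44 103 60 0 1;44 103 85 0 1;44 103 105 0 1;44 103 117 0 1;44 103 123 0 1;44 103 124 0 1'; python3 g.py 620 -117 35
```

```text
t: 19.82
position: [0.575, -0.0167, 0.1584]
ee_rot: [0.0, 1.0, -0.001, -0.002]
contact_force: [-0.6, 0.9, -2.0]
finger_gap: 0.0459
t: 21.32
position: [0.62, -0.1168, 0.0362]
ee_rot: [0.0, 1.0, -0.0, 0.0]
contact_force: [0.2, -0.4, -1.5]
finger_gap: 0.0457
t 21.32 pos [ 620.  -116.8   36.2] shift [0.  0.2 1.2] twist -0.001 gap 45.7 F [ 0.2 -0.4 -1.5] q6 1.37
```

Release, rise, then hover over the red dish (625, 113).

```bash
python3 -m crank '0 0 1 0 1;0 0 1 0 .5;0 0 1 0 .45;0 0 1 0 .4;0 0 1 0 .3;0 0 1 0 .1;0 0 1 0 0;0 0 1 0 0;0 0 -30 0 0;0 0 -70 0 0;0 0 -110 0 0;0 0 -130 0 0' ;python3 -m crank '0 -20 0 0 0;1 -60 0 0 0;2 -120 0 0 0;4 -180 0 0 0;5 -215 0 0 0;5 -230 0 0 0;5 -230 0 0 0;5 -230 0 0 0'; python3 g.py 625 113 10; python3 -c "
from h import *
look('side','top',tag='5')
c=manip.calibration('wrist');p,d=manip.camera('wrist');cv2.imwrite('pics/wrist5.png',p)"
```

```text
t: 22.82
position: [0.6208, -0.1173, 0.1687]
ee_rot: [0.0, 1.0, -0.001, 0.002]
contact_force: [0.5, 0.1, 0.2]
finger_gap: 0.0914
t: 23.82
position: [0.6249, 0.1117, 0.1655]
ee_rot: [0.0, 1.0, -0.001, -0.0]
contact_force: [-0.3, -0.3, -0.5]
finger_gap: 0.0911
t 23.82 pos [624.9 111.7 165.5] shift [  0.2  -1.4 155.5] twist -0.002 gap 91.1 F [-0.3 -0.3 -0.5] q6 1.73
side yellow mat c,r mm [627.8 112.5] 44.8 n 362 px [347. 184.]
side yellow top c,r mm [ 458.  -251.9] 21.2 n 624 z 0.0935 px [383. 303.]
side green mat c,r mm [ 619.5 -118.6] 44.4 n 739 px [409. 251.]
side green top c,r mm [ 616.5 -122.2] 21.1 n 272 z 0.0934 px [416. 208.]
side blue mat c,r mm [465.   -1.4] 44.1 n 695 px [302. 241.]
side blue top c,r mm [466.9 -11.1] 24.7 n 91 z 0.0578 px [304. 218.]
side red mat c,r mm [469.2 228.2] 44.8 n 687 px [258. 175.]
side red top c,r mm [620.3 101. ] 25.6 n 87 z 0.032 px [347. 174.]
side purple top c,r mm [ 348.2 -108.2] 21.1 n 448 z 0.0906 px [259. 263.]
side cork mat c,r mm [ 460.8 -249.9] 45.2 n 1609 px [378. 351.]
top yellow mat c,r mm [629.1  99. ] 37.3 n 294 px [272. 122.]
top yellow top c,r mm [ 462.  -247.3] 20.4 n 404 z 0.0931 px [457. 208.]
top green mat c,r mm [ 619.6 -115.1] 42.9 n 728 px [371. 133.]
top green top c,r mm [ 620.5 -115.7] 20.0 n 347 z 0.093 px [382. 117.]
top blue mat c,r mm [465.5   2.3] 42.9 n 919 px [313. 208.]
top red top c,r mm [623.4  93.2] 9.4 n 31 z 0.0323 px [267. 121.]
top purple top c,r mm [ 351.2 -102.2] 20.3 n 431 z 0.09 px [372. 271.]
top cork mat c,r mm [ 461. -248.] 45.1 n 911 px [437. 212.]
```

View pics/wrist5.png

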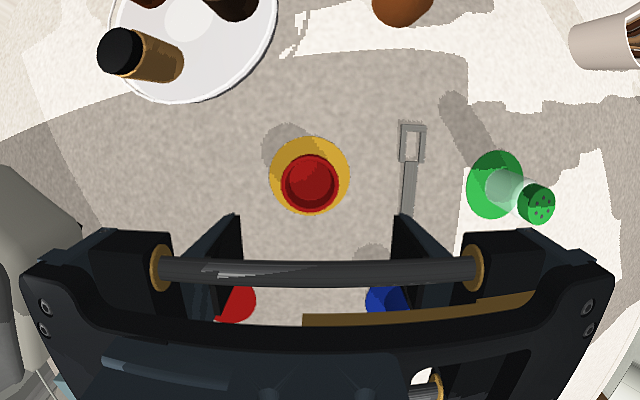

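View pics/side5.png

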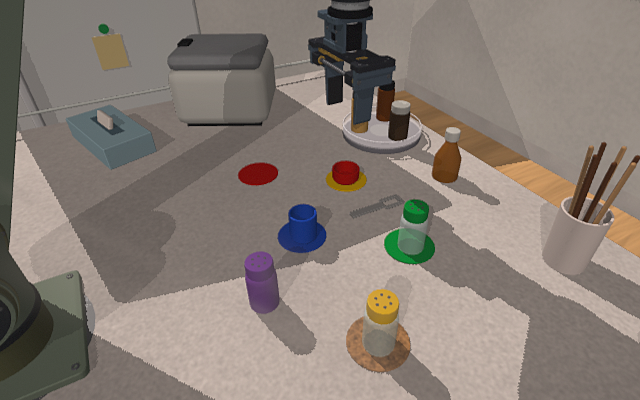

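Green shaker stands on its mat (px 415,228); the dish sits between the fingers' lines. I'll take one better fix on the dish axis from the first pictures.

```bash
python3 -c "
from h import *
for n,box in(('top',(232,95,285,145)),('side',(325,155,370,195))):
    h=cv2.cvtColor(cv2.imread(f'pics/{n}0.png'),cv2.COLOR_BGR2HSV); m=cv2.inRange(h,(0,150,40),(5,255,255))|cv2.inRange(h,(174,150,40),(180,255,255))
    v,u=np.nonzero(m); k=(u>box[0])&(u<box[2])&(v>box[1])&(v<box[3])
    print(n,*mec(pts(manip.calibration(n),np.c_[u,v][k],.033)),k.sum())
"
```

```text
top [626.7 118.1] 29.7 699
side [617.4 102.6] 44.3 534
```

```bash
python3 -m crank '1 -2 40 0 0;1 -2 80 0 0;1 -2 110 0 0;1 -2 132 0 0;1 -2 145 0 0;1 -2 153 0 0;1 -2 156 0 0;1 -2 156 0 0;1 -2 156 0 .2';  python3 -m crank '0 0 0 0 .3;0 0 0 0 .4;0 0 0 0 .7;0 0 0 0 1;0 0 0 0 1;0 0 0 0 1;0 0 0 0 1' 12;python3 g.py 469 231 9
```

```text
t: 25.1
position: [0.6266, 0.1151, 0.0106]
ee_rot: [-0.0, 1.0, -0.001, 0.001]
contact_force: [-0.5, 0.7, -0.3]
finger_gap: 0.0837
t: 25.98
position: [0.6264, 0.1151, 0.0102]
ee_rot: [-0.0, 1.0, -0.001, 0.0]
contact_force: [-0.3, 1.9, 3.2]
finger_gap: 0.0582
t 25.98 pos [626.4 115.1  10.2] shift [-157.5 -115.7    1.1] twist -0.001 gap 58.2 F [-0.3  1.9  3.2] q6 1.74
```

```bash
python3 -m crank '0 0 -8 0 1;0 0 -25 0 1;0 0 -50 0 1;0 0 -80 0 1;0 0 -100 0 1;-15 -11 -100 0 1;-42 -31 -100 0 1;-74 -54 -100 0 1;-106 -78 -100 0 1;-134 -98 -100 0 1;-151 -111 -100 0 1;-157 -116 -100 0 1'; python3 -m crank '0 0 0 0 1;0 0 0 0 1;0 0 30 0 1;0 0 60 0 1;0 0 80 0 1;0 0 92 0 1;0 0 98 0 1;0 0 99 0 1;0 0 99 0 1' ; python3 g.py 469 231 10
```

```text
t: 27.48
position: [0.4679, 0.2316, 0.1097]
ee_rot: [0.0, 1.0, 0.0, -0.0]
contact_force: [0.4, 0.5, -1.6]
finger_gap: 0.0583
t: 28.6
position: [0.4698, 0.2313, 0.0115]
ee_rot: [-0.0, 1.0, -0.001, 0.001]
contact_force: [0.0, 0.9, -0.4]
finger_gap: 0.0583
t 28.6 pos [469.8 231.3  11.5] shift [-0.8  0.3  1.5] twist -0.001 gap 58.3 F [ 0.   0.9 -0.4] q6 2.01
```

Release, then go over the cork mat for the yellow shaker at (460, -250).

```bash
python3 -m crank '0 0 1 0 1;0 0 1 0 .36;0 0 1 0 .3;0 0 1 0 .2;0 0 1 0 .1;0 0 1 0 0;0 0 1 0 0;0 0 1 0 0;0 0 -30 0 0;0 0 -70 0 0;0 0 -115 0 0;0 0 -155 0 0' ;python3 -m crank '0 20 0 0 0;-1 60 0 0 0;-2 120 0 0 0;-4 180 0 0 0;-5 240 0 0 0;-6 300 0 0 0;-7 360 0 0 0;-8 420 0 0 0;-9 460 0 0 0;-9 481 0 0 0;-9 481 0 0 0;-9 481 0 0 0'; python3 g.py 460.5 -249.5 34; python3 -c "
from h import *
look('side','top',tag='6')"
```

```text
t: 30.1
position: [0.4693, 0.2311, 0.1676]
ee_rot: [-0.0, 1.0, -0.001, 0.0]
contact_force: [0.3, 0.1, 0.0]
finger_gap: 0.0914
t: 31.6
position: [0.4594, -0.2485, 0.1656]
ee_rot: [-0.001, 1.0, -0.0, -0.0]
contact_force: [0.2, 0.3, 0.0]
finger_gap: 0.0917
t 31.6 pos [ 459.4 -248.5  165.6] shift [  1.2   1.2 131.6] twist -0.0 gap 91.7 F [0.2 0.3 0. ] q6 1.05
side yellow top c,r mm [ 458.  -251.9] 21.2 n 620 z 0.0935 px [383. 303.]
side green mat c,r mm [ 592.8 -111. ] 33.7 n 195 px [393. 250.]
side green top c,r mm [ 625.2 -118.1] 16.8 n 114 z 0.0937 px [420. 205.]
side blue mat c,r mm [465.1  -1.6] 44.0 n 700 px [303. 241.]
side blue top c,r mm [465.7  -7.8] 25.2 n 104 z 0.0573 px [303. 219.]
side red mat c,r mm [469.  227.8] 44.3 n 361 px [259. 178.]
side red top c,r mm [468.7 221.2] 29.7 n 94 z 0.0322 px [259. 168.]
side purple mat c,r mm [ 348.4 -121.3] 15.8 n 65 px [269. 310.]
side purple top c,r mm [ 347.8 -107.6] 21.1 n 448 z 0.0905 px [259. 263.]
side cork mat c,r mm [ 460.8 -249.9] 45.2 n 1604 px [378. 351.]
top yellow mat c,r mm [629.2 117.7] 44.3 n 1551 px [256. 121.]
top green mat c,r mm [ 619.9 -115.1] 43.0 n 747 px [371. 134.]
top green top c,r mm [ 620.5 -115.5] 20.2 n 359 z 0.0931 px [382. 117.]
top blue mat c,r mm [465.5   2.3] 43.0 n 915 px [313. 208.]
top red mat c,r mm [469.4 233.8] 43.8 n 678 px [198. 204.]
top red top c,r mm [471.9 231.7] 29.6 n 152 z 0.0325 px [184. 198.]
top purple top c,r mm [ 351.  -102.3] 20.2 n 435 z 0.09 px [372. 271.]
top cork mat c,r mm [ 458.9 -244.3] 44.2 n 485 px [429. 214.]
```

View pics/side6.png

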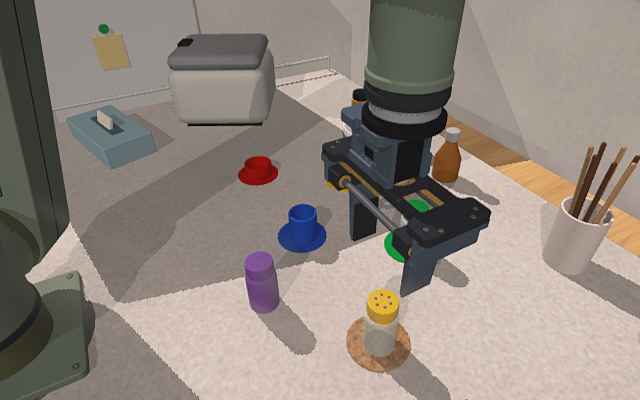

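The dish stands on the red mat (px 259,170). The hand is above the yellow shaker (383,325), so I'll grip it.

```bash
python3 -m crank '1 1 40 0 0;1 1 75 0 0;1 1 100 0 0;1 1 118 0 0;1 1 127 0 0;1 1 131 0 0;1 1 131 0 0;1 1 131 0 .2;1 1 131 0 .4';  python3 -m crank '0 0 0 0 .45;0 0 0 0 .5;0 0 0 0 .8;0 0 0 0 1;0 0 0 0 1;0 0 0 0 1;0 0 0 0 1' 12;python3 g.py 628.5 115 34
```

```text
t: 32.83
position: [0.4609, -0.2511, 0.0355]
ee_rot: [0.0, 1.0, -0.001, 0.0]
contact_force: [-0.6, -0.0, 0.2]
finger_gap: 0.0744
t: 33.7
position: [0.4606, -0.2506, 0.035]
ee_rot: [-0.0, 1.0, -0.001, -0.0]
contact_force: [0.1, 1.8, 3.2]
finger_gap: 0.0455
t 33.7 pos [ 460.6 -250.6   35. ] shift [ 167.4 -365.9    1.1] twist -0.001 gap 45.5 F [0.1 1.8 3.2] q6 1.05
```

```bash
python3 -m crank '0 0 -10 0 1;0 0 -30 0 1;0 0 -60 0 1;0 0 -95 0 1;0 0 -125 0 1;6 -12 -130 0 1;18 -40 -130 0 1;37 -80 -130 0 1;56 -123 -130 0 1;75 -165 -130 0 1;95 -208 -130 0 1;114 -250 -130 0 1' ; python3 -m crank '19 -41 0 0 1;36 -78 0 0 1;48 -104 0 0 1;53 -116 0 0 1;53 -116 0 0 1;53 -116 30 0 1;53 -116 60 0 1;53 -116 88 0 1;53 -116 109 0 1;53 -116 122 0 1;53 -116 128 0 1;53 -116 129 0 1'; python3 g.py 628.5 115 35
```

```text
t: 35.2
position: [0.5749, 0.0012, 0.1635]
ee_rot: [0.0, 1.0, -0.0, -0.001]
contact_force: [0.1, -0.4, -0.9]
finger_gap: 0.0456
t: 36.7
position: [0.6283, 0.1146, 0.0362]
ee_rot: [0.0, 1.0, -0.001, 0.0]
contact_force: [0.2, -0.4, -1.8]
finger_gap: 0.0456
t 36.7 pos [628.3 114.6  36.2] shift [ 0.2 -0.4  1.2] twist -0.002 gap 45.6 F [ 0.2 -0.4 -1.8] q6 1.74
```

Release and withdraw upward and away to look.

```bash
python3 -m crank '0 0 1 0 1;0 0 1 0 .5;0 0 1 0 .45;0 0 1 0 .4;0 0 1 0 .3;0 0 1 0 .1;0 0 1 0 0;0 0 1 0 0;0 0 -30 0 0;0 0 -70 0 0;0 0 -110 0 0;0 0 -150 0 0' ;python3 -m crank '-20 40 0 0 0;-50 90 0 0 0;-90 140 0 0 0;-130 200 0 0 0;-160 260 0 0 0;-180 320 0 0 0;-200 380 0 0 0;-220 430 0 0 0;-240 470 0 0 0;-240 480 0 0 0;-240 480 0 0 0'; python3 -c "
from h import *
look('side','top',tag='7')
i=[cv2.imread(f'pics/top{k}.png')[80:230,140:500] for k in (0,7)]
cv2.imwrite('pics/cmp.png',np.vstack(i)); print(cv2.absdiff(i[0],i[1])[5:75,162:190].mean())"
```

```text
t: 38.2
position: [0.6279, 0.1149, 0.1872]
ee_rot: [0.0, 1.0, -0.001, -0.0]
contact_force: [-0.0, 1.2, -0.4]
finger_gap: 0.0914
t: 39.58
position: [0.3876, -0.3649, 0.1858]
ee_rot: [-0.0, 1.0, -0.001, 0.0]
contact_force: [0.1, -0.1, -0.1]
finger_gap: 0.0907
side yellow mat c,r mm [604.5 122.5] 34.8 n 146 px [332. 181.]
side yellow top c,r mm [625.5 106.7] 21.1 n 143 z 0.0934 px [348. 146.]
side blue mat c,r mm [458.1  -2.7] 42.1 n 478 px [295. 243.]
side blue top c,r mm [455.4 -15.8] 18.3 n 78 z 0.0575 px [299. 220.]
side red mat c,r mm [469.6 227.6] 44.2 n 354 px [259. 178.]
side red top c,r mm [468.7 221.2] 29.7 n 71 z 0.0325 px [259. 168.]
side purple mat c,r mm [ 348.4 -121.3] 15.8 n 71 px [269. 310.]
side purple top c,r mm [ 347.6 -107.9] 21.4 n 444 z 0.0905 px [259. 263.]
side cork mat c,r mm [ 459.5 -250.4] 44.8 n 2391 px [376. 347.]
top yellow mat c,r mm [629.2 117.6] 44.3 n 821 px [258. 126.]
top yellow top c,r mm [628.9 115.1] 20.3 n 370 z 0.093 px [251. 109.]
top green mat c,r mm [ 620.  -115.1] 43.0 n 695 px [369. 134.]
top green top c,r mm [ 620.8 -115.8] 20.3 n 355 z 0.093 px [382. 116.]
top blue mat c,r mm [465.6   2.2] 43.1 n 931 px [313. 208.]
top red mat c,r mm [469.5 233.6] 43.6 n 672 px [198. 204.]
top red top c,r mm [471.9 231.2] 30.0 n 196 z 0.0324 px [189. 198.]
top purple top c,r mm [ 351.2 -102.2] 20.3 n 437 z 0.0901 px [372. 271.]
top cork mat c,r mm [ 461.  -248.1] 45.2 n 1674 px [442. 211.]
4.501360544217687
```

View pics/side7.png

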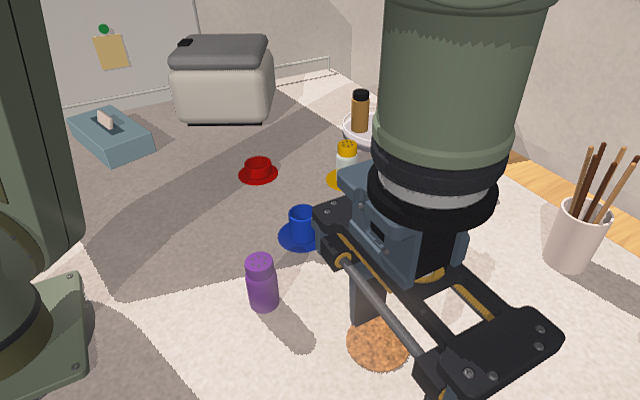

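View pics/cmp.png

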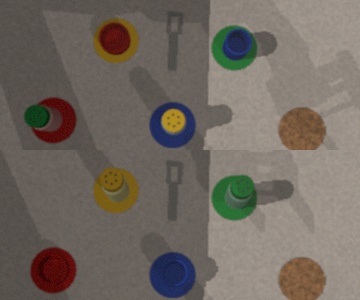

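All four are centred on their own mats, and the opener has not moved (top view px 313,120). Handing in.

```bash
python3 -c "
from bench import manip
print(manip.hand_in())"
```

```text
the job is handed in; nothing more can be done
None
```

All four things now stand on the mats of their own colour, and I handed the job in at about 40 s of the 144 s allowed. I parked the yellow shaker on the cork mat, then moved the cup to blue, the green shaker to green and the dish to red. Last, the yellow shaker went from cork to yellow.

- **Shakers and dish:** in the last top view the offset from the mat's centre is about 2.5 mm for the yellow shaker, 1 mm for the green and 3.5 mm for the dish. Cap and rim heights match things standing upright.
- **Blue cup:** the final check for it was weaker. The colour mask gave no top-view fix for its rim, and the arm partly hid it in the last side picture. Earlier side views, which caught only part of the rim, put it about 5 to 10 mm from the mat's centre. It was released within about 1 mm of the measured centre and looks concentric in the last top picture.
- **Cameras:** the top and side views disagree by about 3 to 6 mm in y, though much less when a thing is compared with its mat in the same view.
- **Opener and purple jar:** the opener looks unmoved, and the purple jar's measured position did not change. The robot was clear of everything when I handed in.

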